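# Set and lock the job number on a numbering press

### The job

The next batch of tags is job 583: roll the three number wheels of the numbering press, each to rest in its click, until 5 8 3 reads from left to right along the red marks, seen from the front of the press. Then swing the lock lever all the way down so that the wheels cannot shift, let go, and leave the tools lying around the press where they are.

Things in the scene. Friction and masses are not known exactly. Their poses are not given: they have to be found in the camera images.
- press: grey cast numbering press, fixed to the bench, its front towards the robot's left; origin on the bench top under the wheels' axle; x points from the front to the tall housing at the back, y to the left (seen from the front), z up. Base plate x -48 to 165, y +-69, 14 mm thick. Three number wheels on one level axle along y, 105 mm above the bench. For x < -14 mm only the base is under the wheels.
- housing_top (a point): top of the tall housing behind the wheels (x 116 to 162, y +-47, 160 mm high), on it a tray with blank tags (172 mm). Between wheels and housing: a block 36 mm high (x 17 to 63 mm), plungers rising from it to the wheels at x 5 to 25 mm, and a gear case 52 mm high (x 52 to 122 mm): fingers can reach 45 mm below the axle behind the wheels at x > 28 mm.
- axle_left_end (a point): left end of the axle, at the inner face of the left cheek. The cheeks (12 mm thick, inner faces at y = +-52 mm) carry the axle; they are 37 mm wide along x and rise only 18.5 mm above the axle.
- wheel_left_centre (a point): centre of the left number wheel, on the axle; fixed to the press, same axes. All wheels alike: black, ten flat faces with white numerals 0 to 9, 54 mm across flats, 57 mm over corners; faces 17.5 mm long, 19 mm wide, centred on this point; on the right side of each a scalloped rim 5 mm wide, 53 mm across. Wheels 32 mm apart along y, thin spacers 47 mm across between them.
- wheel_middle_centre (a point): centre of the middle wheel, on the axle. A sprung detent clicks at each numeral (36 degrees apart, about 0.17 N m to leave it); let go past half-way, the wheel runs on to the next click. In a click, one pair of opposite flats suits a gripper tilted 4 degrees from vertical, the next pair one tilted 40 degrees, in the press's x-z plane, the gripper's body leaning to the front of the press.
- wheel_right_centre (a point): centre of the right wheel, on the axle. To turn a wheel, close on two opposite flats with the grasp point at its centre and swing the gripper about the axle: from 4 to 40 degrees (body leaning more to the front) raises the numeral by one, from 40 to 4 lowers it by one. The housing leaves no room to lean the gripper far the other way.
- reading_mark (a point): reading line over the middle wheel, marked red on spacers and cheeks: on the wheel's face 27 mm from the axle, 22 degrees from straight up towards the front. The numeral on the face here is the one that is set.
- wheel_left (a joint): turn of the left number wheel in rad: the numeral at the red mark is value / 0.6283 (36 degrees a numeral, 9 is followed by 0, whole turns count the same); grows when the top of the wheel rolls towards the front. Turns without end. Now and then a wheel is found balanced between two clicks.
- wheel_middle (a joint): turn of the middle number wheel, as for the left one
- wheel_right (a joint): turn of the right number wheel, as for the left one
- lock_lever (a joint): lock lever at the left of the press: 0 = open (lever 65 degrees above level, pointing up and to the front), 1.05 = fully down on its stop (5 degrees above level), wheels locked. Stays where it is left; about 2 to 3 N at the knob moves it. With a wheel between two clicks it does not go down.
- lever_knob (a point): centre of the black ball knob (24 mm) at the end of the lock lever; moves with the lever, on an arc of 85 mm radius about lever_pivot in the press's x-z plane; can be pressed down from above. 20 mm free between knob and left cheek.
- lever_pivot (a point): axis of the lock lever (along the press's y) in the lever's plane, 50 mm above the bench; fixed to the press
- marker: black thick marker lying on the bench, 115 mm long, 16 mm high; origin at its underside, a bystander
- parallel: grey ground steel bar lying on the bench, 100 mm long, 16 mm high; origin at its underside, a bystander
- wood_wedge: pine wedge lying on the bench, 96 mm long, 22 mm high; origin at its underside, a bystander
- screwdriver: screwdriver with a red handle lying on the bench, 220 mm long, 26 mm high; origin at its underside, a bystander

How it is judged:
By the outcome, as a careful person would: the job done as asked, in the order asked, and still so for the second after the job is handed in, with the robot touching nothing.
It also fails if it takes over 72 s, if anything falls off the work surface, if the arm or the gripper's body presses on something with over 40 N, if the wrist force passes 120 N, or if a joint passes its speed limit or range.

### The arm

A 7-joint arm with a two-finger parallel gripper is mounted at the origin on a cart in front of the work surface, level with it; the furniture and walls round the work are solid. World frame = base frame: x ahead of the robot, y to its left, z up, the work surface at z = 0. Lengths are in m, angles in rad, forces in N, time in s.
With the tool pointing down it reaches from about 0.4 to 0.875 m from the base axis. Payload 6.5 kg.
Tool frame: the origin (TCP) lies midway between the tips of the shut fingers; the grasp point (between the pads) lies 19 mm behind it; z points along the fingers, x is the direction in which the jaws open and shut, and the axes are right-handed (so a half turn about z gives the same grasp; the last joint's range is limited). The gripper opens to 88 mm and grips with 3 to 60 N. Pads are 18 mm wide; open, the fingers measure 123 mm over their backs; the gripper's body (75 mm by 187 mm) begins 45 mm behind the grasp point.
Start: joints at [-1.31, 0.536, -0.004, 1.538, 0.003, 1.067, -0.071], TCP at [0.209, 0.616, 0.239] pointing down, gripper open.
Joint ranges: [-2.7, 2.7], [-0.37, 2.16], [-1.27, 1.26], [0.24, 2.4], [-1.31, 4.45], [0.19, 1.91], [-2.76, 2.76]. Speed limits (rad/s): [2.39, 2.39, 3.14, 3.14, 3.14, 3.14, 3.14].

### API

Orientations are given as [roll, pitch, yaw] about the fixed x, y, z axes, in that order (R = Rz(yaw) Ry(pitch) Rx(roll)).
In Python, from station import ctrl gives the robot as it stands.
- The arm moves only by the shell command python3 -m handwheel 'ROWS' [FORCE]. ROWS is JSON, a list of rows, each an object of numbers: "tx", "ty", "tz": the shift along the tool's x, y, z in units of 40 mm (1.0 is 40 mm); "ax", "ay", "az": the turn, a rotation vector about the tool's x, y, z in units of 5 degrees (1.0 is 5 degrees); "hand": the finger opening in mm, from 0 to 88.1. In form: [{"tx": .., "ty": .., "tz": .., "ax": .., "ay": .., "az": .., "hand": ..}, ...]. A call has 1 to 10 rows; each row is the pose to reach, as a shift and turn from the pose commanded when the call began, along the tool's axes at that moment; what a row does not reach only later rows make up. A row lasts 1/12 s, in which the tool goes at most 41.7 mm and 7.16 degrees, less where a joint would pass 70% of its speed; a pose out of reach is approached as far as the arm can. A call with a gripper value outside its range is refused whole. The fingers move at their own pace and stop on an object; FORCE is the grip in N (left out, the last holds). Time passes only in rows, so rows that repeat a pose let the fingers close. It gives the time, the measured TCP pose, the force and the opening at its end, in the units of the state.
- ctrl.observe(): the state, without advancing time (a new reading comes with each control period).
- ctrl.grab_frame(name): name is "scene" or "side" or "wrist"; returns the picture (400x640x3 uint8, red, green, blue); there is no depth.
- ctrl.camera_model(name): a dict with "fx", "fy", "cx", "cy" (pixels), "xyz" and "attitude" of the camera in the world. Camera axes: x right, y down, z forward; pixel columns grow to the right and rows downward; lengths in m; the calibration is good to about 2 mm. A picture is of the moment at which its call begins: read the wrist's pose just before it. camera_model takes no time and is no camera call; for the wrist camera it gives the pose at the moment of the call.
- ctrl.hand_in(): hands the job in, once; it reports no verdict.
Trained networks look in the newest picture that a camera, given by its name, has taken for a name from the list of things; names that differ only in an ending like _2 or _b are one class to them, and where a whole thing is asked for, a point or a joint stands for the part that bears it (a point fixed in the world has none). Each returns a list of dicts, best first, with "confidence" (0 to 1); they miss things now and then, are a little off and sometimes report something else, mostly with a low value. They report only what shows in the picture. A call takes as long as a camera call.
- ctrl.boxes_of(target, camera): "position" ([x, y, z] in m, in world coordinates, good to about 4 mm: the middle of the surface that is visible of it).
- ctrl.cut_out(target, camera): "mask" (400x640 bool, what is visible of it).
The state is a dict: "clock": time; "joint_pos": joint angles; "joint_velocities": joint speeds; "tau": joint torques, N m; "position": TCP position; "tool_rot": TCP orientation; "wrist_force": force on the tool from outside, world axes, zero at the start; "moment": the same for the moment, N m; "finger_gap": opening from 0.0 (shut) to 1.0 (fully open).
Only numpy, scipy, OpenCV 4.12 (cv2) and the standard library are available. Lean on these libraries where they do the work, as an engineer would, in place of code of your own. Each camera call takes 0.05 s, during which the arm holds its last target. There are 200 camera calls.

## Working session

There is one attempt and no reset: what is moved stays moved. The work goes in short steps, Python scripts to look and compute and a shell command to move; the robot and the scene stay as the last step left them, time stands still between calls to the robot, and variables do not carry over. Pictures are saved under pics/ and viewed, about 8 in all and at most 12, crops included, and the job is handed in when it is done.

```bash
mkdir -p pics; ls; python3 - <<'E'
from station import ctrl
import cv2,numpy as np
o=ctrl.observe(); print({k:np.round(v,3).tolist() for k,v in o.items()})
ims=[]
for n in ("scene","side"):
    im=ctrl.grab_frame(n); cv2.imwrite(f"pics/{n}0.png",im[:,:,::-1])
    m=ctrl.camera_model(n); print(n,{k:np.round(v,4).tolist() for k,v in m.items()})
    for t in ["press","housing_top","axle_left_end","wheel_left_centre","wheel_middle_centre","wheel_right_centre","reading_mark","lever_knob","lever_pivot"]:
        try:
            for b in ctrl.boxes_of(t,n)[:1]: print(t,np.round(b["position"],3),round(b["confidence"],2))
        except Exception as e: print(t,e)
print(ctrl.observe()["clock"])
E
```

```text
pics
{'clock': 0.0, 'joint_pos': [-1.31, 0.537, -0.004, 1.539, 0.003, 1.067, -0.071], 'joint_velocities': [-0.001, -0.001, 0.0, -0.001, -0.001, 0.001, -0.0], 'tau': [0.0, -57.099, 0.991, -25.16, -0.056, 0.018, 0.0], 'position': [0.208, 0.615, 0.238], 'tool_rot': [3.141, 0.002, 1.244], 'wrist_force': [-0.139, -0.173, 0.787], 'moment': [-0.043, -0.042, 0.021], 'finger_gap': 1.0}
scene {'fx': 363.8214, 'fy': 363.8214, 'cx': 320.4049, 'cy': 202.2438, 'xyz': [-0.1202, -0.6843, 0.5261], 'attitude': [-2.0738, 0.0108, -0.9363]}
press [ 0.455 -0.312  0.059] 0.9
housing_top [ 0.457 -0.311  0.056] 0.69
axle_left_end [ 0.454 -0.315  0.056] 0.91
wheel_left_centre [ 0.453 -0.313  0.058] 0.56
wheel_middle_centre [ 0.453 -0.311  0.065] 0.97
wheel_right_centre [ 0.455 -0.314  0.06 ] 0.89
reading_mark [ 0.454 -0.317  0.062] 0.92
lever_knob [ 0.582 -0.236  0.091] 0.5
lever_pivot [ 0.458 -0.314  0.061] 0.59
side {'fx': 516.5181, 'fy': 516.5181, 'cx': 309.115, 'cy': 198.189, 'xyz': [0.354, -1.1817, 0.8134], 'attitude': [-2.1816, -0.0079, -0.1284]}
press [ 0.492 -0.377  0.104] 0.7
housing_top [ 0.498 -0.374  0.103] 0.68
axle_left_end [ 0.495 -0.378  0.104] 0.56
wheel_left_centre [ 0.492 -0.373  0.104] 0.6
wheel_middle_centre [ 0.49  -0.375  0.104] 0.65
wheel_right_centre [ 0.492 -0.375  0.101] 0.72
reading_mark [ 0.489 -0.376  0.102] 0.87
lever_knob [ 0.583 -0.235  0.084] 0.66
lever_pivot [ 0.497 -0.374  0.101] 0.84
1.0
```

View pics/scene0.png

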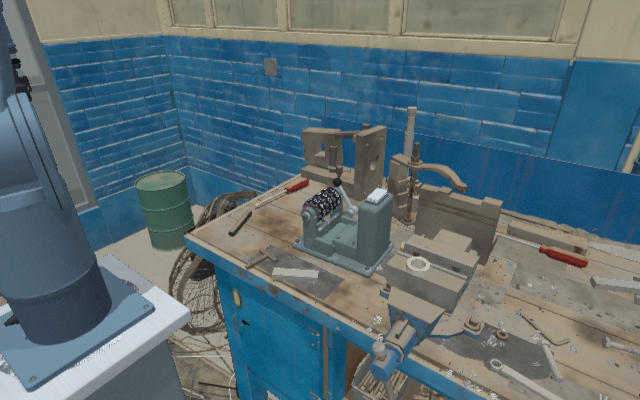

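View pics/side0.png

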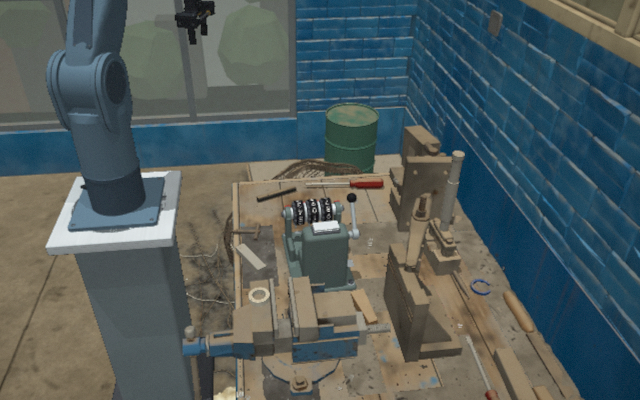

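```bash
python3 - <<'E'
import cv2,numpy as np
a=cv2.imread("pics/scene0.png")[165:285,285:405]; b=cv2.imread("pics/side0.png")[180:300,260:380]
o=np.hstack([cv2.resize(x,(400*1,400),interpolation=cv2.INTER_CUBIC) for x in (a,b)])
cv2.imwrite("pics/c1.png",o)
E
```

```text
(no output)
```

View pics/c1.png

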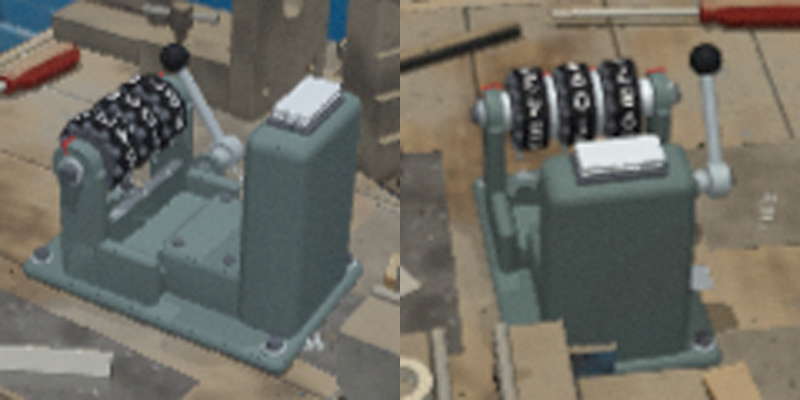

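```bash
cat > h.py <<'E'
import numpy as np
from scipy.spatial.transform import Rotation as R
from station import ctrl
def proj(m,P):
    p=(np.atleast_2d(P)-m["xyz"])@R.from_euler("xyz",m["attitude"]).as_matrix()
    return np.c_[m["fx"]*p[:,0]/p[:,2]+m["cx"],m["fy"]*p[:,1]/p[:,2]+m["cy"]]
def pw(q,P): # press -> world, q=x,y,yaw
    return R.from_euler("z",q[2]).apply(np.atleast_2d(P))+[q[0],q[1],0]
E
python3 - <<'E'
from h import *
from scipy.optimize import least_squares
S,D=ctrl.camera_model("scene"),ctrl.camera_model("side")
s=lambda u,v:(285+u/3.333,165+v/3.333); d=lambda u,v:(260+(u-400)/3.333,180+v/3.333)
mm=lambda *a:np.array(a)/1000
obs=[(S,mm(-46,-67,14),s(25,266)),(S,mm(163,-67,12),s(289,366)),(S,mm(165,67,14),s(362,265)),(S,mm(0,-68,105),s(69,172)),
(D,mm(0,-68,105),d(478,112)),(D,mm(0,68,105),d(674,95)),(D,mm(165,67,12),d(719,357))]
f=lambda q:np.concatenate([(proj(m,pw(q,P))-p)[0] for m,P,p in obs])
r=least_squares(f,[.5,-.3,-1.5],loss="soft_l1"); print(r.x,np.round(r.fun.reshape(-1,2),1))
g=lambda P:np.concatenate([(proj(S,P)-s(174,57))[0],(proj(D,P)-d(705,58))[0]])
k=least_squares(g,[.58,-.23,.12]); print("knob",k.x,k.fun, "in press",R.from_euler("z",-r.x[2]).apply(k.x-[r.x[0],r.x[1],0]))
for y in(-32,0,32): print(pw(r.x,mm(0,y,105)))
E
```

```text
[ 0.4891521  -0.23563586 -1.51529954] [[-0.8 -1.6]
 [-2.4 -0.7]
 [ 1.4 -1.4]
 [ 0.1 -0.1]
 [-0.4  1.7]
 [-1.2  0.7]
 [ 0.7  1. ]]
knob [ 0.58459258 -0.21282958  0.12093915] [-0.32142526 -0.72098385 -0.02002203  0.71730894] in press [-0.01747725  0.09655857  0.12093915]
[[ 0.45720136 -0.23741085  0.105     ]]
[[ 0.4891521  -0.23563586  0.105     ]]
[[ 0.52110283 -0.23386088  0.105     ]]
```

```bash
cat >> h.py <<'E'
def Rt(q,th): # tool rotation: x to press front, y press left, body leaning th deg to the front
    p=R.from_euler("z",q[2]).as_matrix(); t=np.radians(th)
    X=p@[-np.cos(t),0,-np.sin(t)]; Z=p@[np.sin(t),0,-np.cos(t)]
    return R.from_matrix(np.c_[X,np.cross(Z,X),Z])
def here():
    o=ctrl.observe(); return np.array(o["position"]),R.from_euler("xyz",o["tool_rot"])
def go(pos,rot,base=None):
    p,r=base or here()
    return np.round(r.inv().apply(np.array(pos)-p)/.04,2),np.round(np.degrees((r.inv()*rot).as_rotvec())/5,2)
Q=[0.48915,-0.23564,-1.5153]
E
python3 - <<'E'
from h import *
m=ctrl.camera_model("wrist");p,r=here()
print("cam in tool",r.inv().apply(np.array(m["xyz"])-p),(r.inv()*R.from_euler("xyz",m["attitude"])).as_matrix().round(2),m["fx"],m["cx"],m["cy"])
rot=Rt(Q,22); print("wp",go([.42,.3,.3],rot))
b=([.42,.3,.3],rot)
A=pw(Q,[[0,0,.105]])[0]
for d in(.12,.16): print(A-rot.as_matrix()[:,2]*d, go(A-rot.as_matrix()[:,2]*d,rot,b))
E
```

```text
cam in tool [ 0.00104596 -0.08115083 -0.14555783] [[ 1.   -0.    0.  ]
 [ 0.    0.95  0.31]
 [-0.   -0.31  0.95]] 332.63698976187743 322.59373997197616 199.14072659657464
wp (array([-5.78,  7.54, -1.53]), array([-0.84, -4.35, -4.33]))
[ 0.48665657 -0.19075641  0.21626206] (array([-10.66,   0.98,   6.56]), array([0., 0., 0.]))
[ 0.48582542 -0.17579522  0.25334942] (array([-10.66,   0.98,   5.56]), array([0., 0., 0.]))
```

```bash
A='{"tx":-5.78,"ty":7.54,"tz":-1.53,"ax":-0.84,"ay":-4.35,"az":-4.33}'; python3 -m handwheel '[{"tx":-5.78,"ty":7.54,"tz":-1.53,"ax":-0.84,"ay":-4.35,"az":-4.33},{"tx":-5.78,"ty":7.54,"tz":-1.53,"ax":-0.84,"ay":-4.35,"az":-4.33},{"tx":-5.78,"ty":7.54,"tz":-1.53,"ax":-0.84,"ay":-4.35,"az":-4.33},{"tx":-5.78,"ty":7.54,"tz":-1.53,"ax":-0.84,"ay":-4.35,"az":-4.33},{"tx":-5.78,"ty":7.54,"tz":-1.53,"ax":-0.84,"ay":-4.35,"az":-4.33},{"tx":-5.78,"ty":7.54,"tz":-1.53,"ax":-0.84,"ay":-4.35,"az":-4.33},{"tx":-5.78,"ty":7.54,"tz":-1.53,"ax":-0.84,"ay":-4.35,"az":-4.33},{"tx":-5.78,"ty":7.54,"tz":-1.53,"ax":-0.84,"ay":-4.35,"az":-4.33},{"tx":-5.78,"ty":7.54,"tz":-1.53,"ax":-0.84,"ay":-4.35,"az":-4.33},{"tx":-5.78,"ty":7.54,"tz":-1.53,"ax":-0.84,"ay":-4.35,"az":-4.33}]' 25; python3 - <<'E'
from h import *
rot=Rt(Q,22);A=pw(Q,[[0,0,.105]])[0]
print(here()[0],go([.42,.3,.3],rot),go(A-rot.as_matrix()[:,2]*.11,rot))
E
```

```text
[0.20867527 0.61558996 0.23872874] (array([-5.78,  7.54, -1.53]), array([-0.84, -4.35, -4.33])) (array([-16.95,  13.09,   0.79]), array([-0.84, -4.35, -4.33]))$[0]: bad value
```

```bash
python3 -m handwheel '[{"tx":-0.77,"ty":1,"tz":-0.2,"ax":-0.84,"ay":-1.1,"az":-1.1,"hand":88},{"tx":-5.78,"ty":7.54,"tz":-1.53,"ax":-0.84,"ay":-4.35,"az":-4.33,"hand":88},{"tx":-5.78,"ty":7.54,"tz":-1.53,"ax":-0.84,"ay":-4.35,"az":-4.33,"hand":88},{"tx":-5.78,"ty":7.54,"tz":-1.53,"ax":-0.84,"ay":-4.35,"az":-4.33,"hand":88},{"tx":-5.78,"ty":7.54,"tz":-1.53,"ax":-0.84,"ay":-4.35,"az":-4.33,"hand":88},{"tx":-5.78,"ty":7.54,"tz":-1.53,"ax":-0.84,"ay":-4.35,"az":-4.33,"hand":88},{"tx":-5.78,"ty":7.54,"tz":-1.53,"ax":-0.84,"ay":-4.35,"az":-4.33,"hand":88},{"tx":-5.78,"ty":7.54,"tz":-1.53,"ax":-0.84,"ay":-4.35,"az":-4.33,"hand":88},{"tx":-5.78,"ty":7.54,"tz":-1.53,"ax":-0.84,"ay":-4.35,"az":-4.33,"hand":88},{"tx":-5.78,"ty":7.54,"tz":-1.53,"ax":-0.84,"ay":-4.35,"az":-4.33,"hand":88}]' 25; python3 - <<'E'
from h import *
rot=Rt(Q,22);A=pw(Q,[[0,0,.105]])[0]
print(here()[0],go([.42,.3,.3],rot),go(A-rot.as_matrix()[:,2]*.11,rot))
E
```

```text
clock: 1.83
position: [0.4245, 0.293, 0.3017]
tool_rot: [3.138, 0.387, 1.616]
wrist_force: [-0.4, -1.1, 0.2]
finger_gap: 0.999
[0.42449859 0.29303871 0.30170796] (array([ 0.18, -0.1 , -0.03]), array([ 0.  ,  0.03, -0.11])) (array([-10.45,   0.98,   6.82]), array([ 0.  ,  0.03, -0.11]))
```

```bash
python3 -m handwheel '[{"tx":-10.45,"ty":0.98,"tz":6.8,"ax":0,"ay":0.03,"az":-0.1,"hand":88},{"tx":-10.45,"ty":0.98,"tz":6.8,"ax":0,"ay":0.03,"az":-0.1,"hand":88},{"tx":-10.45,"ty":0.98,"tz":6.8,"ax":0,"ay":0.03,"az":-0.1,"hand":88},{"tx":-10.45,"ty":0.98,"tz":6.8,"ax":0,"ay":0.03,"az":-0.1,"hand":88},{"tx":-10.45,"ty":0.98,"tz":6.8,"ax":0,"ay":0.03,"az":-0.1,"hand":88},{"tx":-10.45,"ty":0.98,"tz":6.8,"ax":0,"ay":0.03,"az":-0.1,"hand":88},{"tx":-10.45,"ty":0.98,"tz":6.8,"ax":0,"ay":0.03,"az":-0.1,"hand":88},{"tx":-10.45,"ty":0.98,"tz":6.8,"ax":0,"ay":0.03,"az":-0.1,"hand":88},{"tx":-10.45,"ty":0.98,"tz":6.8,"ax":0,"ay":0.03,"az":-0.1,"hand":88},{"tx":-10.45,"ty":0.98,"tz":6.8,"ax":0,"ay":0.03,"az":-0.1,"hand":88}]'; python3 - <<'E'
from h import *
rot=Rt(Q,22);A=pw(Q,[[0,0,.105]])[0]
print(here()[0],go(A-rot.as_matrix()[:,2]*.11,rot))
E
```

```text
clock: 2.67
position: [0.4756, -0.1071, 0.2204]
tool_rot: [-3.139, 0.381, 1.636]
wrist_force: [0.2, 0.4, -0.3]
finger_gap: 1.001
[ 0.47559934 -0.10707649  0.22042712] (array([-1.92,  0.14,  1.13]), array([ 0.01, -0.03,  0.11]))
```

```bash
python3 -m handwheel '[{"tx":-1.9,"ty":0.14,"tz":1.1,"ax":0,"ay":0,"az":0.1,"hand":88},{"tx":-1.9,"ty":0.14,"tz":1.1,"ax":0,"ay":0,"az":0.1,"hand":88},{"tx":-1.9,"ty":0.14,"tz":1.1,"ax":0,"ay":0,"az":0.1,"hand":88},{"tx":-1.9,"ty":0.14,"tz":1.1,"ax":0,"ay":0,"az":0.1,"hand":88},{"tx":-1.9,"ty":0.14,"tz":1.1,"ax":0,"ay":0,"az":0.1,"hand":88}]'; python3 - <<'E'
from h import *
import cv2
m=ctrl.camera_model("wrist"); im=ctrl.grab_frame("wrist")
np.save("w1.npy",{"m":m,"im":im},allow_pickle=True)
mm=[[0,y,.105] for y in(-.032,0,.032)]+[[-.0101,0,.130]]; px=proj(m,pw(Q,mm)); print(px.round(0))
c=px[1]; x0,y0=int(c[0])-110,int(c[1])-80
x0=max(0,min(x0,420));y0=max(0,min(y0,240))
print(x0,y0); cv2.imwrite("pics/w1.png",cv2.resize(im[y0:y0+160,x0:x0+220,::-1],None,fx=3.6,fy=3.6,interpolation=cv2.INTER_CUBIC))
E
```

```text
clock: 3.08
position: [0.4866, -0.1912, 0.2078]
tool_rot: [3.142, 0.381, 1.626]
wrist_force: [1.0, -0.1, 0.1]
finger_gap: 1.006
[[318. 155.]
 [318. 194.]
 [318. 230.]
 [317. 205.]]
207 114
```

View pics/w1.png

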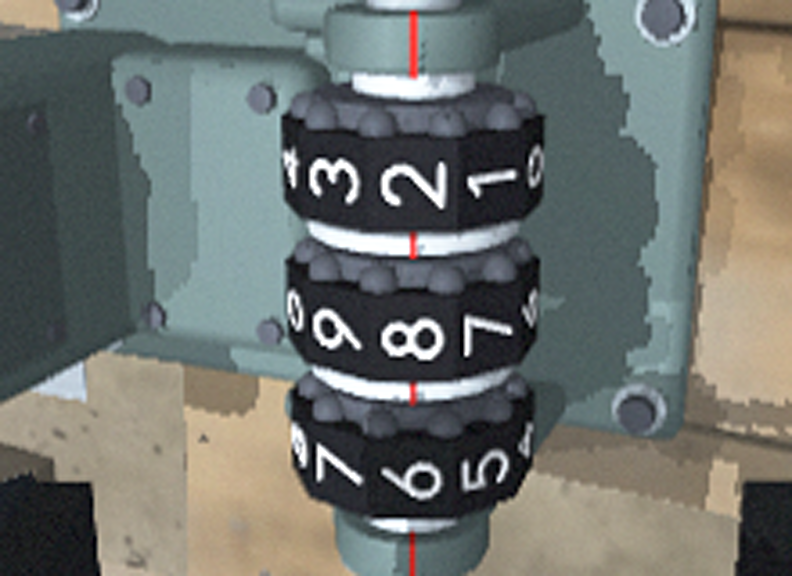

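```bash
python3 - <<'E'
import numpy as np,cv2
im=np.load("w1.npy",allow_pickle=True).item()["im"]
c=im[132:262,280:364,::-1].astype(float)/255
c=cv2.resize(c,None,fx=6,fy=4.5,interpolation=cv2.INTER_CUBIC)
cv2.imwrite("pics/w1b.png",(np.clip(c*1.8,0,1)**.45*255).astype(np.uint8))
E
```

```text
(no output)
```

View pics/w1b.png

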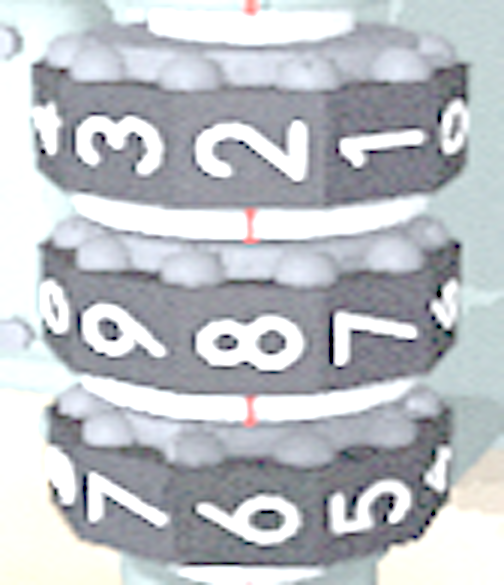

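```bash
python3 - <<'E'
from h import *
from scipy.optimize import least_squares
m=np.load("w1.npy",allow_pickle=True).item()["m"]
P=np.array([[-.0101,y,.130] for y in(-.032,0,.032)])
o=np.array([[321.8,164.2],[321.7,206.4],[321.7,243.8]])
r=least_squares(lambda q:(proj(m,pw([q[0],q[1],Q[2]],P))-o).ravel(),Q[:2]);print(r.x,r.fun.reshape(-1,2).round(1))
Q[:2]=r.x
open("h.py","a").write(f"Q={list(map(float,Q))}\n")
E
cat >> h.py <<'E'
def tcp(y,th,back=0.,side=0.): # TCP with grasp point `back` m before wheel centre
    rot=Rt(Q,th); return pw(Q,[[0,y+side,.105]])[0]+rot.as_matrix()[:,2]*(.019-back),rot
E
python3 - <<'E'
from h import *
print(Q)
for y,t in((.032,40),(-.032,4)):
    for b in(.09,0): print(y,t,b,*tcp(y,t,b)[0].round(4),go(*tcp(y,t,b)))
E
```

```text
[ 0.48931023 -0.23218401] [[-0.2 -1.2]
 [-0.  -0.4]
 [ 0.   1.8]]
[0.4893102319399218, -0.2321840103319468, -1.5153]
0.032 40 0.09 0.5187 -0.1848 0.1594 (array([0.53, 0.8 , 1.09]), array([ 0.01, -3.64,  0.02]))
0.032 40 0 0.5219 -0.2426 0.0904 (array([-0.17,  0.8 ,  3.23]), array([ 0.01, -3.64,  0.02]))
-0.032 4 0.09 0.4571 -0.229 0.1758 (array([-0.56, -0.8 ,  1.09]), array([0.01, 3.56, 0.02]))
-0.032 4 0 0.4574 -0.2353 0.086 (array([ 0.13, -0.8 ,  3.23]), array([0.01, 3.56, 0.02]))
```

```bash
python3 -m handwheel '[{"tx":0.53,"ty":0.8,"tz":0,"ax":0,"ay":-1.2,"az":0,"hand":88},{"tx":0.53,"ty":0.8,"tz":0.5,"ax":0,"ay":-2.4,"az":0,"hand":88},{"tx":0.53,"ty":0.8,"tz":1.09,"ax":0,"ay":-3.64,"az":0,"hand":88},{"tx":0.53,"ty":0.8,"tz":1.09,"ax":0,"ay":-3.64,"az":0,"hand":88},{"tx":0.53,"ty":0.8,"tz":1.09,"ax":0,"ay":-3.64,"az":0,"hand":88}]' 10; python3 - <<'E'
from h import *
import cv2
print(go(*tcp(.032,40,0)))
m=ctrl.camera_model("wrist"); im=ctrl.grab_frame("wrist"); cv2.imwrite("pics/w2.png",im[:,:,::-1])
print(proj(m,pw(Q,[[0,.032,.105],[-.0101,.052,.13],[-.0101,.016,.13]])).round(0))
E
```

```text
clock: 3.55
position: [0.5175, -0.1839, 0.1579]
tool_rot: [-3.133, 0.699, 1.638]
wrist_force: [0.0, -0.6, 1.2]
finger_gap: 0.998
(array([-0.04,  0.03,  2.24]), array([-0.02,  0.01,  0.1 ]))
[[319. 213.]
 [305. 257.]
 [305. 203.]]
```

View pics/w2.png

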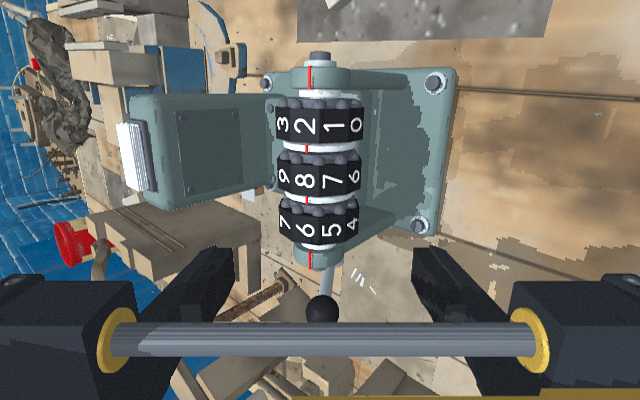

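```bash
python3 -m handwheel '[{"tx":0,"ty":0.03,"tz":0.8,"ax":0,"ay":0,"az":0.1,"hand":88},{"tx":-0.02,"ty":0.03,"tz":1.6,"ax":0,"ay":0,"az":0.1,"hand":88},{"tx":-0.04,"ty":0.03,"tz":2.24,"ax":0,"ay":0,"az":0.1,"hand":88},{"tx":-0.04,"ty":0.03,"tz":2.24,"ax":0,"ay":0,"az":0.1,"hand":88},{"tx":-0.04,"ty":0.03,"tz":2.24,"ax":0,"ay":0,"az":0.1,"hand":58},{"tx":-0.04,"ty":0.03,"tz":2.24,"ax":0,"ay":0,"az":0.1,"hand":58},{"tx":-0.04,"ty":0.03,"tz":2.24,"ax":0,"ay":0,"az":0.1,"hand":58},{"tx":-0.04,"ty":0.03,"tz":2.24,"ax":0,"ay":0,"az":0.1,"hand":58}]' 10;python3 - <<'E'
from h import *
print(go(*tcp(.032,40,0)))
E
python3 -m handwheel '[{"tx":0,"ty":0,"tz":0,"ax":0,"ay":0,"az":0,"hand":50},{"tx":0,"ty":0,"tz":0,"ax":0,"ay":0,"az":0,"hand":50},{"tx":0,"ty":0,"tz":0,"ax":0,"ay":0,"az":0,"hand":50},{"tx":0,"ty":0,"tz":0,"ax":0,"ay":0,"az":0,"hand":50},{"tx":0,"ty":0,"tz":0,"ax":0,"ay":0,"az":0,"hand":50}]' 10;python3 - <<'E'
from h import *
p,r=here();print(go(*tcp(.032,40,0)),"F tool",r.inv().apply(ctrl.observe()["wrist_force"]),ctrl.observe()["moment"])
E
```

```text
clock: 4.27
position: [0.524, -0.2443, 0.0934]
tool_rot: [3.13, 0.698, 1.614]
wrist_force: [0.7, -0.1, 0.5]
finger_gap: 0.723
(array([ 0.08, -0.05,  0.03]), array([ 0.03, -0.  , -0.11]))
clock: 4.68
position: [0.5237, -0.2432, 0.0916]
tool_rot: [3.134, 0.697, 1.618]
wrist_force: [-1.4, 6.9, 2.6]
finger_gap: 0.609
(array([ 0.03, -0.04,  0.01]), array([ 0.03, -0.01, -0.08])) F tool [ 3.63136166 -1.06484993 -6.46007157] [ 1.34180816  0.12700641 -0.10538955]
```

```bash
python3 -m handwheel '[{"tx":0,"ty":0,"tz":0,"ax":0,"ay":0,"az":0,"hand":50},{"tx":0,"ty":0,"tz":0,"ax":0,"ay":0,"az":0,"hand":50},{"tx":0.05,"ty":0,"tz":0,"ax":0,"ay":1.2,"az":0,"hand":50},{"tx":0.1,"ty":0,"tz":-0.01,"ax":0,"ay":2.4,"az":0,"hand":50},{"tx":0.147,"ty":0,"tz":-0.023,"ax":0,"ay":3.6,"az":0,"hand":50},{"tx":0.193,"ty":0,"tz":-0.041,"ax":0,"ay":4.8,"az":0,"hand":50},{"tx":0.238,"ty":0,"tz":-0.064,"ax":0,"ay":6.0,"az":0,"hand":50},{"tx":0.279,"ty":0,"tz":-0.091,"ax":0,"ay":7.2,"az":0,"hand":50},{"tx":0.279,"ty":0,"tz":-0.091,"ax":0,"ay":7.2,"az":0,"hand":50},{"tx":0.279,"ty":0,"tz":-0.091,"ax":0,"ay":7.2,"az":0,"hand":50}]' 40;python3 - <<'E'
from h import *
p,r=here();print(go(*tcp(.032,4,0)),"F tool",r.inv().apply(ctrl.observe()["wrist_force"]),r.inv().apply(ctrl.observe()["moment"]))
E
```

```text
clock: 5.52
position: [0.522, -0.2331, 0.0872]
tool_rot: [3.135, 0.065, 1.616]
wrist_force: [0.5, 5.0, -1.7]
finger_gap: 0.602
(array([ 0.04, -0.02,  0.03]), array([ 0.06, -0.05, -0.12])) F tool [5.08823134 0.76115303 1.32953396] [-0.32670179  1.13884839  0.32259109]
```

```bash
python3 -m handwheel '[{"tx":0,"ty":0,"tz":0,"ax":0,"ay":0,"az":0,"hand":88},{"tx":0,"ty":0,"tz":0,"ax":0,"ay":0,"az":0,"hand":88},{"tx":0,"ty":0,"tz":0,"ax":0,"ay":0,"az":0,"hand":88},{"tx":0,"ty":0,"tz":-0.5,"ax":0,"ay":0,"az":0,"hand":88},{"tx":0,"ty":0,"tz":-1.4,"ax":0,"ay":0,"az":0,"hand":88},{"tx":0,"ty":0,"tz":-2.25,"ax":0,"ay":0,"az":0,"hand":88},{"tx":0,"ty":-0.8,"tz":-2.25,"ax":0,"ay":0,"az":-0.1,"hand":88},{"tx":0,"ty":-1.6,"tz":-2.25,"ax":0,"ay":0,"az":-0.1,"hand":88},{"tx":0,"ty":-1.6,"tz":-2.25,"ax":0,"ay":0,"az":-0.1,"hand":88},{"tx":0,"ty":-1.6,"tz":-2.25,"ax":0,"ay":0,"az":-0.1,"hand":88}]' 10;python3 - <<'E'
from h import *
import cv2
print(go(*tcp(-.032,4,0)))
m=ctrl.camera_model("wrist"); im=ctrl.grab_frame("wrist")
print(proj(m,pw(Q,[[0,y,.105] for y in (-.032,0,.032)])).round(0))
c=im[120:340,220:420,::-1]; cv2.imwrite("pics/w3.png",cv2.resize(c,None,fx=2.7,fy=2.7,interpolation=cv2.INTER_CUBIC))
E
```

```text
clock: 6.35
position: [0.4559, -0.2318, 0.1773]
tool_rot: [3.138, 0.072, 1.627]
wrist_force: [0.8, -1.2, -0.2]
finger_gap: 0.999
(array([0.07, 0.02, 2.28]), array([0.04, 0.02, 0.01]))
[[326. 212.]
 [326. 253.]
 [325. 291.]]
```

View pics/w3.png

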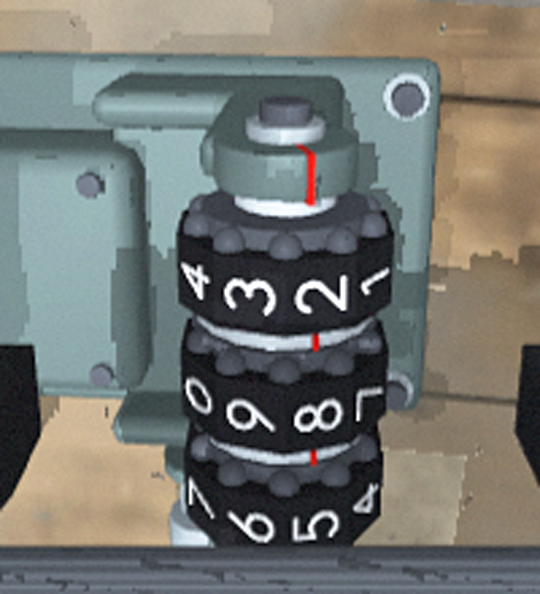

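```bash
python3 -m handwheel '[{"tx":0.07,"ty":0.02,"tz":0.8,"ax":0,"ay":0,"az":0,"hand":88},{"tx":0.07,"ty":0.02,"tz":1.6,"ax":0,"ay":0,"az":0,"hand":88},{"tx":0.07,"ty":0.02,"tz":2.28,"ax":0,"ay":0,"az":0,"hand":88},{"tx":0.07,"ty":0.02,"tz":2.28,"ax":0,"ay":0,"az":0,"hand":88},{"tx":0.07,"ty":0.02,"tz":2.28,"ax":0,"ay":0,"az":0,"hand":50},{"tx":0.07,"ty":0.02,"tz":2.28,"ax":0,"ay":0,"az":0,"hand":50},{"tx":0.07,"ty":0.02,"tz":2.28,"ax":0,"ay":0,"az":0,"hand":50},{"tx":0.07,"ty":0.02,"tz":2.28,"ax":0,"ay":0,"az":0,"hand":50},{"tx":0.07,"ty":0.02,"tz":2.28,"ax":0,"ay":0,"az":0,"hand":50},{"tx":0.07,"ty":0.02,"tz":2.28,"ax":0,"ay":0,"az":0,"hand":50}]' 10;python3 - <<'E'
from h import *
p,r=here();print(go(*tcp(-.032,4,0)),"F tool",r.inv().apply(ctrl.observe()["wrist_force"]))
E
```

```text
clock: 7.23
position: [0.4599, -0.2363, 0.0871]
tool_rot: [3.134, 0.073, 1.627]
wrist_force: [0.6, -4.3, 4.2]
finger_gap: 0.615
(array([ 0.03, -0.06,  0.02]), array([0.09, 0.04, 0.01])) F tool [-4.633101    0.38076832 -3.88088451]
```

```bash
python3 -m handwheel '[{"tx":0,"ty":0,"tz":0,"ax":0,"ay":0,"az":0,"hand":50},{"tx":0,"ty":0,"tz":0,"ax":0,"ay":0,"az":0,"hand":50},{"tx":-0.05,"ty":0,"tz":0,"ax":0,"ay":-1.2,"az":0,"hand":50},{"tx":-0.1,"ty":0,"tz":-0.01,"ax":0,"ay":-2.4,"az":0,"hand":50},{"tx":-0.147,"ty":0,"tz":-0.023,"ax":0,"ay":-3.6,"az":0,"hand":50},{"tx":-0.193,"ty":0,"tz":-0.041,"ax":0,"ay":-4.8,"az":0,"hand":50},{"tx":-0.238,"ty":0,"tz":-0.064,"ax":0,"ay":-6.0,"az":0,"hand":50},{"tx":-0.279,"ty":0,"tz":-0.091,"ax":0,"ay":-7.2,"az":0,"hand":50},{"tx":-0.279,"ty":0,"tz":-0.091,"ax":0,"ay":-7.2,"az":0,"hand":50},{"tx":-0.279,"ty":0,"tz":-0.091,"ax":0,"ay":-7.2,"az":0,"hand":50}]' 40;python3 - <<'E'
from h import *
p,r=here();print(go(*tcp(-.032,40,0)),"F tool",r.inv().apply(ctrl.observe()["wrist_force"]))
E
python3 -m handwheel '[{"tx":0,"ty":0,"tz":0,"ax":0,"ay":0,"az":0,"hand":88},{"tx":0,"ty":0,"tz":0,"ax":0,"ay":0,"az":0,"hand":88},{"tx":0,"ty":0,"tz":0,"ax":0,"ay":0,"az":0,"hand":88},{"tx":0,"ty":0,"tz":-0.5,"ax":0,"ay":0,"az":0,"hand":88},{"tx":0,"ty":0,"tz":-1.4,"ax":0,"ay":0,"az":0,"hand":88},{"tx":0,"ty":0,"tz":-2.4,"ax":0,"ay":0,"az":0,"hand":88},{"tx":0,"ty":0,"tz":-3.2,"ax":0,"ay":0,"az":0,"hand":88},{"tx":0,"ty":0,"tz":-3.2,"ax":0,"ay":0,"az":0,"hand":88},{"tx":0,"ty":0,"tz":-3.2,"ax":0,"ay":0,"az":0,"hand":88}]' 10;python3 - <<'E'
from h import *
import cv2
m=ctrl.camera_model("wrist"); im=ctrl.grab_frame("wrist"); cv2.imwrite("pics/w4f.png",im[:,:,::-1])
px=proj(m,pw(Q,[[0,y,.105] for y in (-.032,0,.032)]));print(px.round(0))
K=pw(Q,[[-.0175,.0966,.121]]);print(K,proj(m,K),ctrl.boxes_of("lever_knob","wrist")[:1] and ctrl.boxes_of("lever_knob","wrist")[0])
c=im[110:330,220:440,::-1]; cv2.imwrite("pics/w4.png",cv2.resize(c,None,fx=2.7,fy=2.7,interpolation=cv2.INTER_CUBIC))
E
```

```text
clock: 8.07
position: [0.4595, -0.247, 0.0914]
tool_rot: [3.141, 0.711, 1.63]
wrist_force: [2.3, -7.4, 7.4]
finger_gap: 0.606
(array([ 0.03, -0.04,  0.  ]), array([0.04, 0.15, 0.04])) F tool [-10.55693756   1.80811834  -0.71356237]
clock: 8.82
position: [0.4554, -0.1621, 0.1888]
tool_rot: [3.131, 0.696, 1.624]
wrist_force: [0.4, 0.1, -0.0]
finger_gap: 0.998
[[320. 191.]
 [320. 227.]
 [320. 261.]]
[[ 0.58479083 -0.20935276  0.121     ]] [[323.89734666 341.31572352]] {'position': [0.5824, -0.2309, 0.0922], 'confidence': 0.65}
```

View pics/w4.png

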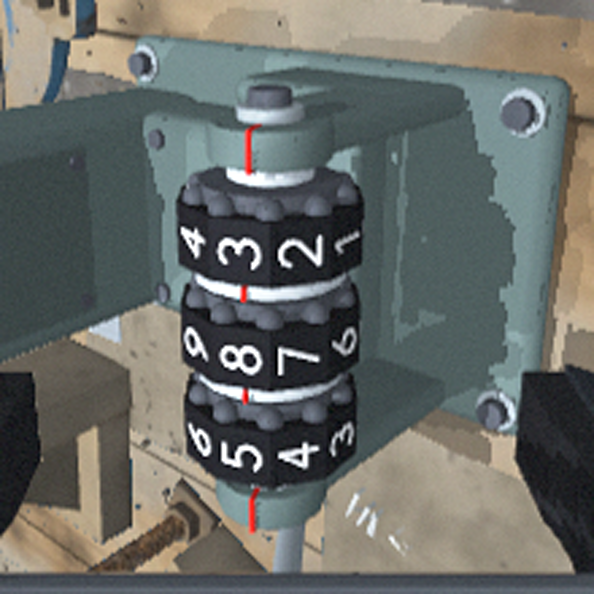

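```bash
python3 - <<'E'
from h import *
rot=Rt(Q,4); W=lambda x,z:pw(Q,[[x,.0985,z]])[0]
print(go(W(-.013,.165),rot), "tool after", W(-.013,.165))
b=(W(-.013,.165),rot)
for a in(65,50,35,20,5,2):
    c,s=np.cos(np.radians(a)),np.sin(np.radians(a)); print(a,go(W(.023-.085*c,.062+.085*s),rot,b)[0])
E
```

```text
(array([-0.71,  3.26,  1.35]), array([ 0.04,  7.22, -0.01])) tool after [ 0.58693751 -0.21374044  0.165     ]
65 [0.04 0.   0.65]
50 [0.53 0.   0.91]
35 [0.93 0.   1.29]
20 [1.22 0.   1.77]
5 [1.38 0.   2.3 ]
2 [1.4  0.   2.41]
```

```bash
python3 -m handwheel '[{"tx":-0.1,"ty":0.8,"tz":-0.3,"ax":0,"ay":1.2,"az":0,"hand":0},{"tx":-0.3,"ty":1.7,"tz":0,"ax":0,"ay":2.5,"az":0,"hand":0},{"tx":-0.5,"ty":2.5,"tz":0.4,"ax":0,"ay":3.8,"az":0,"hand":0},{"tx":-0.6,"ty":3.26,"tz":0.8,"ax":0,"ay":5,"az":0,"hand":0},{"tx":-0.71,"ty":3.26,"tz":1.35,"ax":0.04,"ay":6.2,"az":0,"hand":0},{"tx":-0.71,"ty":3.26,"tz":1.35,"ax":0.04,"ay":7.22,"az":0,"hand":0},{"tx":-0.71,"ty":3.26,"tz":1.35,"ax":0.04,"ay":7.22,"az":0,"hand":0},{"tx":-0.71,"ty":3.26,"tz":1.35,"ax":0.04,"ay":7.22,"az":0,"hand":0},{"tx":-0.71,"ty":3.26,"tz":1.35,"ax":0.04,"ay":7.22,"az":0,"hand":0}]' 10;python3 - <<'E'
from h import *
import cv2
print(go(pw(Q,[[-.013,.0985,.165]])[0],Rt(Q,4)))
im=ctrl.grab_frame("wrist");s=ctrl.grab_frame("side")
c=cv2.resize(s[140:240,300:400],(400,400),interpolation=cv2.INTER_CUBIC); d=im[:,120:520]
cv2.imwrite("pics/w5.png",np.hstack([d,c])[:,:,::-1])
E
```

```text
clock: 9.72
position: [0.5866, -0.2126, 0.1642]
tool_rot: [-3.14, 0.07, 1.626]
wrist_force: [0.2, 0.8, -0.2]
finger_gap: 0.342
(array([-0.03,  0.01, -0.02]), array([-0.01, -0.  , -0.01]))
```

View pics/w5.png

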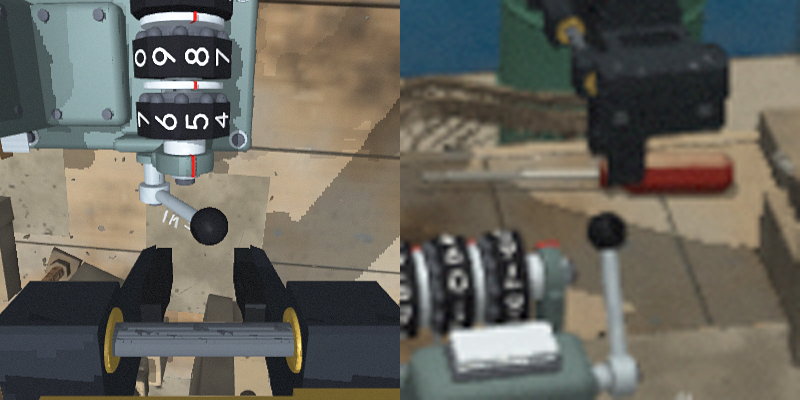

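```bash
python3 -m handwheel '[{"tx":0,"ty":0,"tz":0,"ax":0,"ay":0,"az":0,"hand":0},{"tx":0,"ty":0,"tz":0,"ax":0,"ay":0,"az":0,"hand":0},{"tx":0,"ty":0,"tz":0,"ax":0,"ay":0,"az":0,"hand":0},{"tx":0,"ty":0,"tz":0,"ax":0,"ay":0,"az":0,"hand":0}]' 10;python3 - <<'E'
from h import *
from scipy.optimize import least_squares
m=ctrl.camera_model("wrist")
for z in(.121,.127):
    r=least_squares(lambda q:(proj(m,pw(Q,[[q[0],q[1],z]]))-[330,226])[0],[-.016,.0966]);print(z,r.x,r.fun)
p,_=here(); print(R.from_euler("z",-Q[2]).apply(p-[Q[0],Q[1],0]))
E
```

```text
clock: 10.15
position: [0.5881, -0.2114, 0.1659]
tool_rot: [3.14, 0.07, 1.629]
wrist_force: [0.4, 0.2, -0.4]
finger_gap: 0.006
0.121 [-0.01747073  0.09954121] [-5.68434189e-14  8.52651283e-14]
0.127 [-0.01773443  0.09698926] [-1.59161573e-12  1.67688086e-12]
[-0.01527453  0.09982233  0.16593634]
```

```bash
python3 -m handwheel '[{"tx":0,"ty":-0.05,"tz":0.6,"ax":0,"ay":0,"az":0,"hand":0},{"tx":0.2,"ty":-0.05,"tz":0.75,"ax":0,"ay":0,"az":0,"hand":0},{"tx":0.49,"ty":-0.05,"tz":0.92,"ax":0,"ay":0,"az":0,"hand":0},{"tx":0.7,"ty":-0.05,"tz":1.1,"ax":0,"ay":0,"az":0,"hand":0},{"tx":0.9,"ty":-0.05,"tz":1.3,"ax":0,"ay":0,"az":0,"hand":0},{"tx":1.05,"ty":-0.05,"tz":1.53,"ax":0,"ay":0,"az":0,"hand":0},{"tx":1.18,"ty":-0.05,"tz":1.78,"ax":0,"ay":0,"az":0,"hand":0},{"tx":1.28,"ty":-0.05,"tz":2.05,"ax":0,"ay":0,"az":0,"hand":0},{"tx":1.34,"ty":-0.05,"tz":2.3,"ax":0,"ay":0,"az":0,"hand":0},{"tx":1.34,"ty":-0.05,"tz":2.3,"ax":0,"ay":0,"az":0,"hand":0}]';python3 - <<'E'
from h import *
import cv2
p,_=here(); print(R.from_euler("z",-Q[2]).apply(p-[Q[0],Q[1],0]))
cv2.imwrite("pics/w6.png",np.hstack([ctrl.grab_frame("wrist")[:,120:520],cv2.resize(ctrl.grab_frame("side")[150:250,300:400],(400,400),interpolation=cv2.INTER_CUBIC)])[:,:,::-1])
E
```

```text
clock: 10.98
position: [0.583, -0.1575, 0.0677]
tool_rot: [-3.141, 0.062, 1.633]
wrist_force: [-1.1, 10.2, 0.9]
finger_gap: 0.006
[-0.06938273  0.09763864  0.06771439]
```

View pics/w6.png

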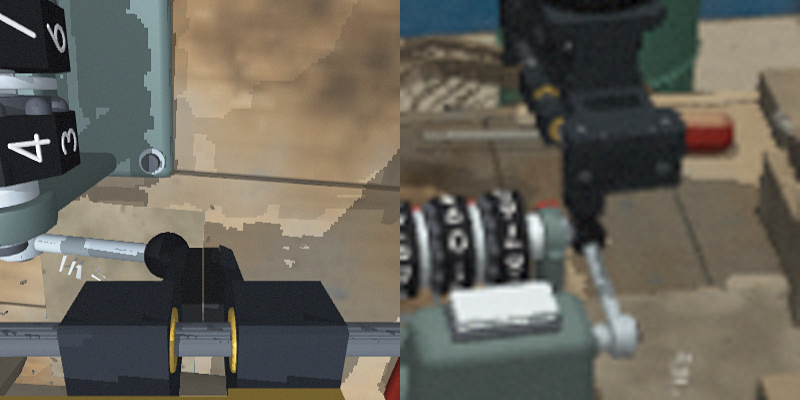

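```bash
python3 -m handwheel '[{"tx":0.3,"ty":0,"tz":0,"ax":0,"ay":0,"az":0,"hand":0},{"tx":0.3,"ty":0,"tz":-0.9,"ax":0,"ay":0,"az":0,"hand":0},{"tx":0.3,"ty":0,"tz":-1.8,"ax":0,"ay":0,"az":0,"hand":0},{"tx":0,"ty":0,"tz":-1.8,"ax":0,"ay":0,"az":0,"hand":0},{"tx":0,"ty":0,"tz":-1.8,"ax":0,"ay":0,"az":0,"hand":0},{"tx":0,"ty":0,"tz":-1.8,"ax":0,"ay":0,"az":0,"hand":0}]';python3 - <<'E'
from h import *
import cv2
p,_=here(); print(R.from_euler("z",-Q[2]).apply(p-[Q[0],Q[1],0]))
m=ctrl.camera_model("wrist"); im=ctrl.grab_frame("wrist"); cv2.imwrite("pics/w7.png",im[:,120:520,::-1])
for a in range(5,66,10):
    a_=np.radians(a); print(a,proj(m,pw(Q,[[.0182-.085*np.cos(a_),.097,.05+.085*np.sin(a_)]])).round(0))
print(go(pw(Q,[[0,.097,.15]])[0],Rt(Q,4)))
E
```

```text
clock: 11.58
position: [0.5827, -0.1605, 0.1418]
tool_rot: [3.14, 0.07, 1.626]
wrist_force: [-0.1, -0.3, -0.2]
finger_gap: 0.01
[-0.06635598  0.09722017  0.14175596]
5 [[330. 205.]]
15 [[325. 212.]]
25 [[316. 219.]]
35 [[302. 227.]]
45 [[284. 234.]]
55 [[260. 240.]]
65 [[234. 245.]]
(array([-1.69,  0.  , -0.11]), array([ 0.  , -0.01,  0.01]))
```

View pics/w7.png

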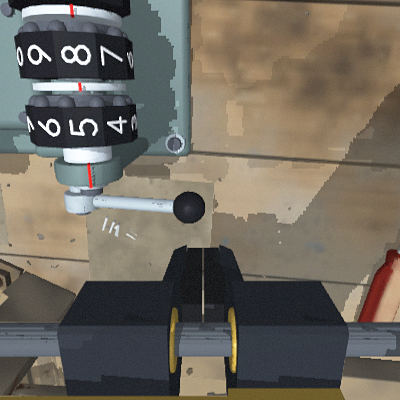

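```bash
python3 - <<'E'
from h import *
from scipy.optimize import least_squares
import cv2
m=ctrl.camera_model("wrist")
print("pivot",proj(m,pw(Q,[[.0182,.097,.05]])).round(0), "mark",proj(m,pw(Q,[[-.0101,.016,.13],[-.0101,.052,.13]])).round(0))
S,D=ctrl.camera_model("scene"),ctrl.camera_model("side")
s=ctrl.grab_frame("scene");d=ctrl.grab_frame("side")
cv2.imwrite("pics/w8.png",np.hstack([cv2.resize(x,(400,400),interpolation=cv2.INTER_CUBIC) for x in (s[160:240,300:380],d[170:250,310:390])])[:,:,::-1])
E
```

```text
pivot [[219. 200.]] mark [[199.  89.]
 [207. 166.]]
```

View pics/w8.png

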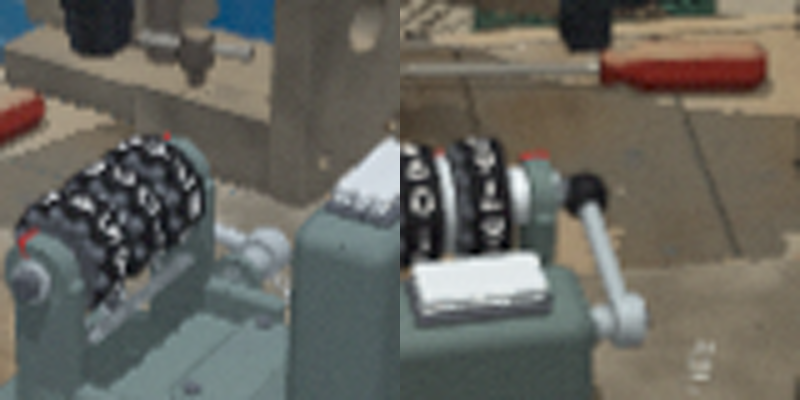

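```bash
python3 - <<'E'
from h import *
from scipy.optimize import least_squares
m=ctrl.camera_model("wrist");D=ctrl.camera_model("side")
def f(v):
    px,y,a=v; k=[px-.085*np.cos(a),y,.05+.085*np.sin(a)]; p=[px,y,.05]
    return np.concatenate([(proj(m,pw(Q,k))-[309,207])[0],(proj(m,pw(Q,p))-[200,203])[0]*.5,(proj(D,pw(Q,k))-[347.2,208])[0],(proj(D,pw(Q,p))-[355.6,234])[0]*.5])
r=least_squares(f,[.035,.097,.1]);print(r.x,np.degrees(r.x[2]),r.fun.round(1))
px,y,a=r.x
print("knob now",px-.085*np.cos(a),y,.05+.085*np.sin(a),"end",px-.0847,.0574)
E
```

```text
[0.03169483 0.09728598 0.12409525] 7.110134333370121 [-0.1  0.8  0.6 -1.2 -0.5  1.3 -0.2 -0.1]
knob now -0.0526515281723829 0.09728597663153092 0.06052104465858601 end -0.05300517306860833 0.0574
```

```bash
python3 -m handwheel '[{"tx":-0.25,"ty":0,"tz":0.2,"ax":0,"ay":0,"az":0,"hand":0},{"tx":-0.25,"ty":0,"tz":0.9,"ax":0,"ay":0,"az":0,"hand":0},{"tx":-0.25,"ty":0,"tz":1.5,"ax":0,"ay":0,"az":0,"hand":0},{"tx":-0.25,"ty":0,"tz":1.7,"ax":0,"ay":0,"az":0,"hand":0},{"tx":-0.25,"ty":0,"tz":1.78,"ax":0,"ay":0,"az":0,"hand":0},{"tx":-0.25,"ty":0,"tz":1.84,"ax":0,"ay":0,"az":0,"hand":0},{"tx":-0.25,"ty":0,"tz":1.84,"ax":0,"ay":0,"az":0,"hand":0},{"tx":-0.25,"ty":0,"tz":1.84,"ax":0,"ay":0,"az":0,"hand":0}]';python3 - <<'E'
from h import *
p,_=here(); print(R.from_euler("z",-Q[2]).apply(p-[Q[0],Q[1],0]))
E
```

```text
clock: 12.4
position: [0.5846, -0.1758, 0.0702]
tool_rot: [3.139, 0.07, 1.627]
wrist_force: [-0.3, -0.0, 0.0]
finger_gap: 0.005
[-0.0509772   0.09824138  0.0702215 ]
```

```bash
python3 -m handwheel '[{"tx":0,"ty":0,"tz":0.05,"ax":0,"ay":0,"az":0,"hand":0},{"tx":0,"ty":0,"tz":0.1,"ax":0,"ay":0,"az":0,"hand":0},{"tx":0,"ty":0,"tz":0.1,"ax":0,"ay":0,"az":0,"hand":0}]';python3 -m handwheel '[{"tx":0,"ty":0,"tz":0.05,"ax":0,"ay":0,"az":0,"hand":0},{"tx":0,"ty":0,"tz":0.1,"ax":0,"ay":0,"az":0,"hand":0},{"tx":0,"ty":0,"tz":0.1,"ax":0,"ay":0,"az":0,"hand":0}]'
```

```text
clock: 12.65
position: [0.5854, -0.1759, 0.0687]
tool_rot: [3.138, 0.07, 1.627]
wrist_force: [-7.4, 3.0, 24.2]
finger_gap: 0.004
clock: 12.9
position: [0.5856, -0.176, 0.0679]
tool_rot: [3.137, 0.069, 1.627]
wrist_force: [-17.5, 8.2, 54.7]
finger_gap: 0.006
```

```bash
python3 -m handwheel '[{"tx":0,"ty":0,"tz":-0.3,"ax":0,"ay":0,"az":0,"hand":0},{"tx":0,"ty":0,"tz":-1.2,"ax":0,"ay":0,"az":0,"hand":0},{"tx":0.2,"ty":-0.6,"tz":-2.1,"ax":0,"ay":-1.2,"az":0,"hand":0},{"tx":0.6,"ty":-1.2,"tz":-2.9,"ax":0,"ay":-2.4,"az":0,"hand":0},{"tx":0.8,"ty":-1.2,"tz":-3.4,"ax":0,"ay":-3.2,"az":0,"hand":0},{"tx":0.8,"ty":-1.2,"tz":-3.4,"ax":0,"ay":-3.2,"az":0,"hand":0},{"tx":0.8,"ty":-1.2,"tz":-3.4,"ax":0,"ay":-3.2,"az":0,"hand":0},{"tx":0.8,"ty":-1.2,"tz":-3.4,"ax":0,"ay":-3.2,"az":0,"hand":0}]';python3 - <<'E'
from h import *
import cv2
m=ctrl.camera_model("wrist");D=ctrl.camera_model("side")
for a in (3,5,7,10,15):
    t=np.radians(a);k=pw(Q,[.0317-.085*np.cos(t),.0973,.05+.085*np.sin(t)]);print(a,proj(m,k).round(0),proj(D,k).round(1))
im=ctrl.grab_frame("wrist");d=ctrl.grab_frame("side")
cv2.imwrite("pics/w9.png",np.hstack([im[:,120:520],cv2.resize(d[170:250,310:390],(400,400),interpolation=cv2.INTER_CUBIC)])[:,:,::-1])
E
```

```text
clock: 13.57
position: [0.534, -0.1375, 0.1952]
tool_rot: [3.139, 0.348, 1.627]
wrist_force: [-0.9, -0.4, 0.6]
finger_gap: -0.0
3 [[334. 230.]] [[346.5 211.1]]
5 [[332. 232.]] [[346.6 210.2]]
7 [[331. 233.]] [[346.7 209.3]]
10 [[329. 235.]] [[346.8 208.1]]
15 [[325. 237.]] [[347.1 206. ]]
```

```bash
python3 - <<'E'
from h import *
import cv2
d9=cv2.imread("pics/w9.png");d8=cv2.imread("pics/w8.png")
for n,i in(("before",d8),("after",d9)):
    g=i[:,400:][150:230,150:220].max(2); ys,xs=np.nonzero(g<60); print(n,"knob side",310+(150+xs.mean())/5,170+(150+ys.mean())/5,len(xs))
w=d9[:,:400]; g=(w.max(2)<60).astype(np.uint8)
n,l,s,c=cv2.connectedComponentsWithStats(g[150:300]); print([(s[i,4],(c[i]+[120,150]).round(1).tolist()) for i in range(1,n) if s[i,4]>100])
# wheels: side-view difference between the two times
print("wheel diff", np.abs(d8[140:250,400:510].astype(int)-d9[140:250,400:510]).mean())
# red marks rows and colums, white numeral centroid on each wheel at the mark
hsv=cv2.cvtColor(w,cv2.COLOR_BGR2HSV); r=((w[:,:,2].astype(int)-w[:,:,1]>110)).astype(np.uint8)
n,l,s,c=cv2.connectedComponentsWithStats(r[:220]); print("red",[(s[i,4],(c[i]).round(0).tolist()) for i in range(1,n) if s[i,4]>3])
wh=(w.min(2)>150).astype(np.uint8); n,l,s,c=cv2.connectedComponentsWithStats(wh[:230]); print("white",[(s[i,2:5].tolist(),c[i].round(0).tolist()) for i in range(1,n) if 25<s[i,4]<300])
E
```

```text
before knob side 347.0017873100983 208.3474530831099 1119
after knob side 346.6909245122986 209.7309584393554 1179
[(np.int32(1263), [254.1, 178.1]), (np.int32(424), [331.8, 231.2]), (np.int32(3364), [369.8, 282.0]), (np.int32(3366), [275.1, 282.1])]
wheel diff 4.083388429752066
red [(np.int32(46), [119.0, 49.0]), (np.int32(13), [122.0, 110.0]), (np.int32(10), [125.0, 155.0]), (np.int32(33), [130.0, 210.0])]
white [([25, 25, 188], [8.0, 19.0]), ([5, 11, 36], [113.0, 51.0]), ([15, 18, 73], [213.0, 58.0]), ([10, 16, 57], [51.0, 64.0]), ([3, 11, 27], [1.0, 65.0]), ([9, 13, 29], [206.0, 66.0]), ([26, 12, 202], [22.0, 65.0]), ([32, 7, 189], [122.0, 63.0]), ([13, 14, 72], [98.0, 89.0]), ([19, 14, 103], [119.0, 88.0]), ([17, 14, 82], [144.0, 89.0]), ([25, 8, 153], [108.0, 109.0]), ([30, 6, 155], [136.0, 109.0]), ([13, 12, 63], [101.0, 137.0]), ([15, 12, 55], [144.0, 136.0]), ([18, 12, 119], [123.0, 138.0]), ([25, 8, 132], [111.0, 154.0]), ([29, 6, 132], [139.0, 154.0]), ([14, 22, 90], [212.0, 175.0]), ([12, 11, 58], [107.0, 180.0]), ([15, 11, 64], [148.0, 179.0]), ([18, 11, 92], [125.0, 181.0]), ([18, 11, 79], [6.0, 192.0]), ([24, 25, 245], [96.0, 199.0]), ([28, 8, 137], [224.0, 192.0]), ([29, 13, 100], [369.0, 200.0]), ([29, 8, 190], [131.0, 197.0]), ([23, 15, 179], [391.0, 204.0]), ([17, 13, 62], [186.0, 206.0]), ([21, 5, 52], [217.0, 205.0]), ([32, 14, 118], [381.0, 215.0])]
```

```bash
python3 -c "
from station import ctrl
print(ctrl.hand_in(),ctrl.observe()['clock'])"
```

```text
the job is handed in; nothing more can be done
the job is handed in; nothing more can be done
```

The press is set to 5 8 3 with the lock lever down, and the job is handed in. The robot clock stood at 13.6 s at the last move.

- **Wheels:** The left wheel went from 6 to 5 and the right from 2 to 3. The middle already read 8, so I left it alone. A close picture after the second turn showed 5 8 3 at the red marks, all in their clicks.
- **Lever:** My first push slipped off the front of the knob because I had the pivot about 14 mm out, leaving the lever at about 7°. I re-measured it and pressed again straight down until it met a hard stop: the force rose to 55 N with no further travel. Afterwards the knob measured about 5–6° above level, where fully down is 5°.
- **Last check:** I had used all 12 pictures, so I checked the final frame only by numbers. The numerals sit within about 3 pixels of the red marks, and the gripper is clear of the press with no wrist force.
- **Tools:** I never touched the tools lying around the press, but I did not re-measure where they lie.

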